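# Wind up the model's spring turntable and set its catch

## Task

Wind the spring of the model's turntable base: turn the big brass wing key clockwise (seen from above), stroke by stroke, until it comes up firm against its stop, without forcing it there. Only then press the green catch button fully down and let it come back up. Leave the glue bottle, the little ladder and the screwdriver as they are.

Things in the scene. Friction and masses are not known exactly. Their poses are not given: they have to be found in the camera images.
- base: Plywood turntable base, fixed to the table, 250 (x) x 360 (y) x 60 mm high; origin at the centre of its underside, z up. On its deck, 60 mm up: key axis at x 0, y -60; catch button at x -80, y -135; gauge at x 85, y -145; wooden terrace (see point terrace_edge); a sand-coloured model house with blue battlements over x -95..95, y 57..173, its top 190 mm above the table.
- terrace_edge (a point): Middle of the terrace's edge towards the key, on its top, 126 mm above the table (base x 0, y -18). The terrace covers x -110..110, y -18..58 of the base, underside 118 mm up; 12 mm posts at x +-103, y -10; railings over both ends to 150 mm. It overhangs the key's circle: wings pass under it but a finger cannot, so no finger can follow a wing all the way round. Axes as the base's.
- key: Brass wing key on an upright axis; origin on the axis at deck level, z up, x along the wings. Two straight wings, 124 mm tip to tip, 12 mm thick, lower edge 18, upper edge 46 mm above the deck; between them a round hub 44 mm across, same height. A clutch holds it where it is left; turning it back unwinds it. Contact forces on it of over 60 N in all are forcing it.
- wing_tip (a point): End of one wing, 62 mm from the axis and 32 mm above the deck; axes as the key's. Winding is clockwise from above, 7.6 rad from slack to a rigid stop; found wound by 0.2 to 3.0 rad. Turning takes 0.15 N m at first, rising to 0.26 N m before the stop (about 3.5 to 6 N at 45 mm from the axis), then it stops dead.
- gauge_tip (a point): Centre of the top of the red gauge pin, 12 mm across, that rises from a brass collar on the deck as the spring is wound, 4 mm for each radian of the key: 65 mm above the underside of the base when slack, 95.4 mm when the key is at its stop. Pose as the base's.
- catch_top (a point): Centre of the top of the green catch button, 40 mm across, in a black round housing 56 mm across and 12 mm high on the deck; the top stands 18 mm above the deck when up, z up.
- catch (a joint): Travel of the catch button: 0 up, 0.007 m fully down (where it is level with its housing); springs back. 1.5 N starts it, 5 N holds it fully down.
- glue: Bystander: white glue bottle with orange cap, 60 mm across, 150 mm tall, standing loose on the table; origin at the centre of its underside.
- ladder: Bystander: small wooden ladder lying loose on the table, 170 x 60 x 20 mm; origin at the centre of its underside.
- driver: Bystander: screwdriver with blue handle lying loose on the table, 190 mm long along its x; origin under it.

How it is judged (in metres and radians):
On the way, in this order (a step that is already met when the one before it is completed fails the run):
1. the key is wound to within 0.3 rad of its stop (gauge tip 94.2 mm or more above the base's underside), button up (z of gauge_tip in the frame of base above 0.0942 m and value of joint catch below 0.002 m), for 0.1 s.
2. the catch button is fully down (at least 6 of 7 mm) (value of joint catch above 0.006 m), for 0.05 s.
At the end, for the whole second after the job is handed in: The key is still wound to within 0.3 rad of its stop (gauge tip at least 94.2 mm above the underside of the base), the catch button is back up (within 1 mm), and the glue bottle (upright), ladder and screwdriver lie within 20 mm of where they were (z of gauge_tip in the frame of base above 0.0942 m and value of joint catch below 0.001 m and distance of each of glue, ladder, driver from where it was at the start of the episode below 0.02 m and angle between glue's own z axis and vertical below 0.2 rad); the robot touches nothing.
It fails at once if the key is forced: contact forces on it over 60 N (contact force between any of the fingers, the arm and key above 60 N).
It fails at once if the catch button is pressed (over 4 mm) before the key is wound to its stop (value of joint catch above 0.004 m and z of gauge_tip in the frame of base below 0.0942 m).
It fails at once if a bystander is disturbed: moved more than 30 mm or the bottle tipped (distance of any of glue, ladder, driver from where it was at the start of the episode above 0.03 m or angle between glue's own z axis and vertical above 0.4 rad).
It also fails if it takes over 69 s, if anything falls off the work surface, if the arm or the gripper's body presses on something with over 40 N, if the wrist force passes 120 N, or if a joint passes its speed limit or range.

## Robot

A 7-joint arm with a two-finger parallel gripper is mounted at the origin on the work surface. World frame = base frame: x ahead of the robot, y to its left, z up, the work surface at z = 0. Lengths are in mm, angles in rad, forces in N, time in s.
With the tool pointing down it reaches from about 400 to 875 mm from the base axis. Payload 4.4 kg.
Tool frame: the origin (TCP) lies on the centre line of the jaws, within the pads' length; the fingertips stand 19 mm ahead of it and the grasp point (between the pads) is the TCP; z points along the fingers, y is the line along which they close (so a half turn about z gives the same grasp; the last joint's range is limited). The gripper opens to 85 mm and grips with 20 to 120 N. Pads are 22 mm wide; open, the fingers measure 114 mm over their backs; the gripper's body (76 mm by 85 mm) begins 54 mm behind the grasp point. The pads swing forward as they close: fully open they stand 13 mm farther back than shut.
Start: joints at [-1.313, 0.628, 0.038, 1.517, -0.027, 0.996, -0.02], TCP at [206.788, 616.244, 250.313] pointing down, gripper open.
Joint ranges: [-3.06, 3.06], [-0.37, 2.12], [-1.25, 1.32], [0.18, 2.47], [-1.1, 4.24], [0.23, 1.98], [-2.94, 2.94]. Speed limits (rad/s): [2.57, 2.57, 3.14, 3.14, 3.14, 3.14, 3.14].

## Interface

Orientations are given as [roll, pitch, yaw] about the fixed x, y, z axes, in that order (R = Rz(yaw) Ry(pitch) Rx(roll)).
In Python, from cell import ctrl, viewer, silhouettes gives the robot as it stands.
- The arm moves only by the shell command python3 -m creep 'ROWS'. ROWS is JSON, a list of rows, each an object with "jaw": the gripper command: -1 is shut, 1 is fully open, values between are in proportion; "xyz": the shift along the tool's x, y, z in mm, a list of three; "angular": the turn, a rotation vector about the tool's x, y, z in rad, a list of three. In form: [{"jaw": jaw, "xyz": [tx, ty, tz], "angular": [rx, ry, rz]}, ...]. A call has 1 to 12 rows; each row is the pose to reach, as a shift and turn from the pose commanded when the call began, along the tool's axes at that moment; what a row does not reach only later rows make up. A row lasts 1/8 s, in which the tool goes at most 62.5 mm and 10.7 degrees, less where a joint would pass 70% of its speed; a pose out of reach is approached as far as the arm can. A call with a gripper value outside its range is refused whole. The fingers move at their own pace and stop on an object; the grip force is fixed at half the most. Time passes only in rows, so rows that repeat a pose let the fingers close. It gives the time, the measured TCP pose, the force, the opening and the grip force at its end, in the units of the state.
- ctrl.read_state(): the state, without advancing time (a new reading comes with each control period).
- viewer.get_image(name): name is "scene" or "side" or "wrist"; returns (picture, depth): 400x640x3 uint8, red, green, blue; 400x640 float32, mm along the optical axis (not along the pixel's ray), 0 where there is no reading.
- viewer.camera_model(name): a dict with "fx", "fy", "cx", "cy" (pixels), "dist" ([k1, k2, p1, p2, k3] as OpenCV has them; the pictures are not rectified), "T" (4x4, takes a point from camera to world coordinates). Camera axes: x right, y down, z forward; pixel columns grow to the right and rows downward; lengths in mm; the calibration is good to about 2 mm. A picture is of the moment at which its call begins: read the wrist's pose just before it. camera_model takes no time and is no camera call; for the wrist camera it gives the pose at the moment of the call.
- ctrl.finish_job(): hands the job in; it is judged then, once.
Trained networks look in the newest picture that a camera, given by its name, has taken for a name from the list of things; names that differ only in an ending like _2 or _b are one class to them, and where a whole thing is asked for, a point or a joint stands for the part that bears it (a point fixed in the world has none). Each returns a list of dicts, best first, with "score" (0 to 1); they miss things now and then, are a little off and sometimes report something else, mostly with a low value. They report only what shows in the picture. A call takes as long as a camera call.
- silhouettes(camera, target): "pixels" (400x640 bool, what is visible of it) and "xy" ([column, row] in pixels, amid what is visible of it).
The state is a dict: "clock": time; "qpos": joint angles; "qd": joint speeds; "tau": joint torques, N m; "eef_pos": TCP position; "tool_rot": TCP orientation; "force": force on the tool from outside, world axes, zero at the start; "torque": the same for the moment, N m; "width": finger opening in mm; "gripper_force": force on a finger pad.
Only numpy, scipy, OpenCV 4.12 (cv2) and the standard library are available. Lean on these libraries where they do the work, as an engineer would, in place of code of your own. Each camera call takes 0.05 s, during which the arm holds its last target. There are 200 camera calls.

## Working session

There is one attempt and no reset: what is moved stays moved. The work goes in short steps, Python scripts to look and compute and a shell command to move; the robot and the scene stay as the last step left them, time stands still between calls to the robot, and variables do not carry over. Pictures are saved under pics/ and viewed, at most 10 in all, crops included, and the job is handed in when it is done.

```bash
ls; mkdir -p pics
cat > h.py <<'E'
import numpy as np,cv2
from cell import ctrl,viewer,silhouettes
def pts(cam,mask,depth,m=None):
    m=m or viewer.camera_model(cam)
    v,u=np.nonzero(mask&(depth>0)); z=depth[v,u]
    K=np.array([[m['fx'],0,m['cx']],[0,m['fy'],m['cy']],[0,0,1]])
    n=cv2.undistortPoints(np.c_[u,v].astype(float).reshape(-1,1,2),K,np.array(m['dist'])).reshape(-1,2)
    P=np.c_[n*z[:,None],z]; T=np.array(m['T'])
    return P@T[:3,:3].T+T[:3,3]
E
python3 - <<'E'
from h import *
s=ctrl.read_state();print({k:np.round(v,3).tolist() for k,v in s.items()})
for c in ['scene','side']:
    im,d=viewer.get_image(c);m=viewer.camera_model(c)
    cv2.imwrite(f'pics/{c}0.png',im[...,::-1])
    print(c,np.round(m['T'],2).tolist())
    for t in ['base','key','catch_top','gauge_tip','glue','ladder','driver']:
        for r in silhouettes(c,t)[:2]:
            p=pts(c,r['pixels'],d,m)
            if len(p): print(t,round(r['score'],2),np.round(r['xy']),len(p),'med',np.median(p,0).round(),'lo',np.percentile(p,2,axis=0).round(),'hi',np.percentile(p,98,axis=0).round())
E
```

```text
pics
{'clock': 0.0, 'qpos': [-1.313, 0.629, 0.038, 1.518, -0.027, 0.996, -0.02], 'qd': [0.001, 0.003, 0.002, 0.0, 0.001, -0.0, 0.002], 'tau': [-0.0, -56.339, 1.226, -19.345, 0.011, 0.01, 0.0], 'eef_pos': [206.579, 615.657, 249.389], 'tool_rot': [-3.14, 0.0, 2.818], 'force': [0.747, -0.297, -0.053], 'torque': [-0.008, 0.001, -0.028], 'gripper_force': 0.0, 'width': 85.288}
scene [[-0.88, 0.35, -0.31, 941.1], [0.47, 0.69, -0.55, 618.75], [0.02, -0.64, -0.77, 1068.74], [0.0, 0.0, 0.0, 1.0]]
base 0.6 [343. 278.] 18187 med [616. 186.  72.] lo [470. -32.  11.] hi [746. 322. 190.]
key 0.91 [320. 249.] 617 med [616.  78. 105.] lo [557.  59.  83.] hi [673.  95. 110.]
catch_top 0.72 [322. 210.] 190 med [559. -16.  84.] lo [541. -36.  75.] hi [576.  -1.  87.]
catch_top 0.67 [244. 201.] 914 med [ 714. -128.   90.] lo [ 685. -156.   10.] hi [ 737. -116.  152.]
glue 0.93 [246. 204.] 912 med [ 713. -129.   89.] lo [ 685. -155.   12.] hi [ 738. -116.  152.]
glue 0.49 [319. 211.] 190 med [560. -15.  83.] lo [543. -36.  73.] hi [576.  -1.  87.]
ladder 0.6 [288. 183.] 871 med [ 560. -188.   14.] lo [ 47
[... 184 characters left out ...]
  58.  84.] hi [673.  95. 110.]
side [[-0.93, -0.26, 0.25, 317.76], [-0.36, 0.67, -0.65, 452.18], [-0.0, -0.7, -0.72, 694.47], [0.0, 0.0, 0.0, 1.0]]
base 0.84 [222. 314.] 30236 med [571. 203. 103.] lo [450. -30.  43.] hi [724. 323. 189.]
key 0.82 [233. 249.] 896 med [612.  78. 105.] lo [557.  45.  62.] hi [671.  96. 108.]
catch_top 0.78 [288. 230.] 334 med [554. -15.  83.] lo [537. -36.  71.] hi [574.   0.  85.]
glue 0.96 [251. 172.] 1425 med [ 696. -130.   81.] lo [ 677. -159.    4.] hi [ 727. -117.  151.]
ladder 0.77 [321. 186.] 1255 med [ 556. -188.   12.] lo [ 474. -240.    0.] hi [ 633. -140.   22.]
driver 0.69 [342. 289.] 713 med [431.  36.  22.] lo [402. -21.  11.] hi [455. 127.  27.]
```

View pics/scene0.png

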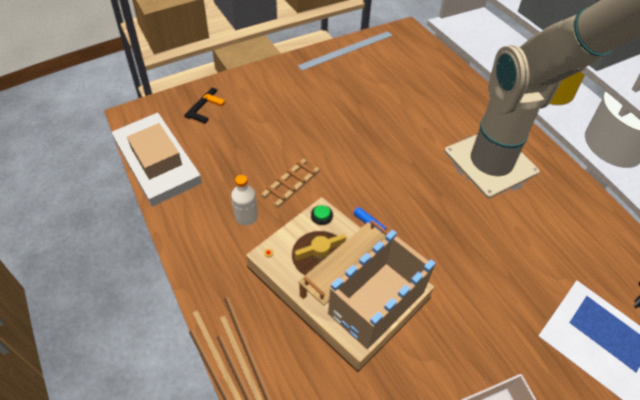

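View pics/side0.png

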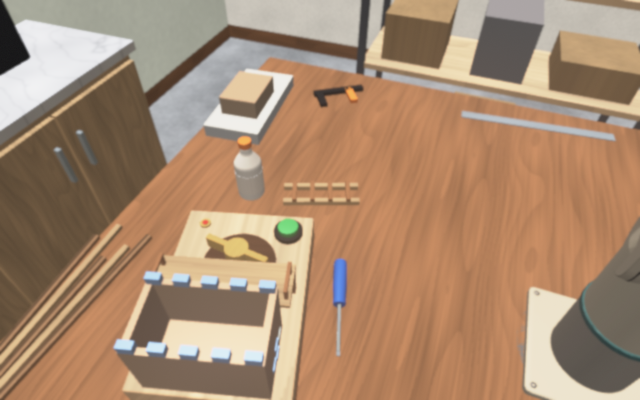

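The scene view shows the key at (320,245), the button at (321,214) and the gauge at (268,253). The ladder, glue and driver are all clear of the key's circle. Next I'll work out the base pose.

```bash
cat >> h.py <<'E'
def hsv(im): return cv2.cvtColor(im,cv2.COLOR_RGB2HSV)
def scan(c):
    st=ctrl.read_state(); m=viewer.camera_model(c); im,d=viewer.get_image(c); h=hsv(im).astype(int)
    P=np.full(im.shape,np.nan); ok=d>0; P[ok]=pts(c,np.ones(d.shape,bool),d,m)
    return im,d,h,P,m
E
python3 - <<'E'
from h import *
for c in ['scene','side']:
    im,d,h,P,m=scan(c)
    z=P[...,2]; near=(abs(P[...,0]-600)<220)&(abs(P[...,1]-150)<300)
    deck=near&(abs(z-60)<5)
    lab,n=None,None
    k,l,s,cc=cv2.connectedComponentsWithStats(deck.astype(np.uint8)); i=1+np.argmax(s[1:,4])
    q=P[l==i][:,:2].astype(np.float32); print(c,'deck',len(q),np.median(z[l==i]),cv2.minAreaRect(q),cv2.boxPoints(cv2.minAreaRect(q)).round().tolist())
    H,S,V=h[...,0],h[...,1],h[...,2]
    g=near&(H>50)&(H<85)&(S>150)&(V>60)&(z>70); print('green',g.sum(),P[g].mean(0).round(1),np.median(P[g],0).round(1))
    r=(near&((H<8)|(H>172))&(S>170)&(V>90)&(z>62)); v,u=np.nonzero(r); print('red',r.sum(),np.c_[u,v].tolist()[:20],P[r].round(0).tolist()[:20])
    b=near&(H>95)&(H<115)&(S>60)&(z>180); q=P[b][:,:2].astype(np.float32); print('battle',len(q),cv2.minAreaRect(q))
    kk=near&(z>100)&(z<112)&(abs(P[...,0]-615)<75)&(abs(P[...,1]-78)<45); q=P[kk]; cen=q[:,:2].mean(0); w,vec=np.linalg.eigh(np.cov(q[:,:2].T)); a=vec[:,1]; t=(q[:,:2]-cen)@a; print('key',len(q),cen,np.degrees(np.arctan2(a[1],a[0])),t.min(),t.max(),np.median(q[:,2]))
E
```

```text
scene deck 5665 61.246333849003804 ((596.729248046875, 132.05441284179688), (252.0015869140625, 361.5211486816406), 16.302684783935547) [[425.0, 270.0], [527.0, -77.0], [768.0, -6.0], [667.0, 341.0]]
green 190 [559.5 -17.   82.5] [559.8 -16.1  82.9]
red 8 [[267, 251], [268, 251], [267, 252], [268, 252], [269, 252], [267, 253], [268, 253], [269, 253]] [[719.0, 12.0, 66.0], [717.0, 14.0, 68.0], [720.0, 15.0, 67.0], [719.0, 17.0, 69.0], [717.0, 19.0, 70.0], [721.0, 17.0, 67.0], [719.0, 18.0, 66.0], [718.0, 21.0, 69.0]]
battle 692 ((564.6825561523438, 242.43240356445312), (186.3121795654297, 115.64125061035156), 16.619613647460938)
key 435 [613.59768458  76.14521495] 174.72149384015844 -60.42501750758437 62.238728497929905 106.44684092922921
side deck 7938 60.00218632946803 ((595.4061889648438, 132.16726684570312), (251.04600524902344, 361.9421081542969), 16.370311737060547) [[424.0, 270.0], [526.0, -77.0], [767.0, -6.0], [665.0, 341.0]]
green 0 [nan nan nan] [nan nan nan]
red 0 [] []
battle 154 ((561.7877197265625, 244.5946502685547), (181.45155334472656, 112.01651000976562), 16.22235679626465)
key 705 [609.90326388  76.99962475] 175.24349177157086 -62.98798018030794 59.79842809161368 105.53989189122967<stdin>:10: RuntimeWarning: Mean of empty slice.
  ret = um.true_divide(
  return _methods._mean(a, axis=axis, dtype=dtype,
```

```bash
python3 -m creep '[{"jaw":-1,"xyz":[-40,-28,-40],"angular":[0,0,0.1]},{"jaw":-1,"xyz":[-85,-59,-50],"angular":[0,0,0.2]},{"jaw":-1,"xyz":[-135,-93,-50],"angular":[0,0,0.3]},{"jaw":-1,"xyz":[-185,-128,-50],"angular":[0,0,0.4]},{"jaw":-1,"xyz":[-235,-162,-50],"angular":[0,0,0.5]},{"jaw":-1,"xyz":[-285,-197,-50],"angular":[0,0,0.6]},{"jaw":-1,"xyz":[-335,-231,-50],"angular":[0,0,0.7]},{"jaw":-1,"xyz":[-385,-265,-50],"angular":[0,0,0.8]},{"jaw":-1,"xyz":[-435,-300,-50],"angular":[0,0,0.88]},{"jaw":-1,"xyz":[-485,-334,-50],"angular":[0,0,0.96]},{"jaw":-1,"xyz":[-530,-365,-50],"angular":[0,0,0.963]},{"jaw":-1,"xyz":[-556,-383,-50],"angular":[0,0,0.963]}]'
cat >> h.py <<'E'
B=np.array([596.,132.]);YAW=np.radians(16.35);RB=np.array([[np.cos(YAW),-np.sin(YAW)],[np.sin(YAW),np.cos(YAW)]])
KEY=np.array([612.5,75.5])
def rel(p): return (np.asarray(p)[...,:2]-KEY)@RB   # base-axes coords relative to key axis
E
python3 - <<'E'
from h import *
s=ctrl.read_state();print({k:np.round(s[k],3).tolist() for k in ['clock','qpos','eef_pos','tool_rot','force','width']},rel(s['eef_pos']))
im,d,h,P,m=scan('wrist');cv2.imwrite('pics/w1.png',im[...,::-1]);print(np.round(m['T'],2).tolist())
z=P[...,2];kk=(z>98)&(z<112)&(np.hypot(*(P[...,:2]-KEY).transpose(2,0,1))<68)&(rel(P)[...,1]<38);q=rel(P[kk]);print(len(q),q.mean(0),np.median(z[kk]))
rc=cv2.minAreaRect(q.astype(np.float32));print(rc)
E
```

```text
clock: 2.4
eef_pos: [613.5, 72.7, 300.4]
tool_rot: [3.141, 0.002, 1.851]
force: [0.1, -0.2, 0.2]
width: -0.1
gripper_force: 0.0
{'clock': 2.4, 'qpos': [-0.383, 0.554, 0.359, 1.557, -0.211, 1.069, 0.309], 'eef_pos': [613.464, 72.721, 300.406], 'tool_rot': [3.141, 0.002, 1.851], 'force': [0.13, -0.16, 0.2], 'width': -0.083} [ 0.14269909 -2.93761022]
[[0.96, 0.27, 0.07, 596.04], [0.28, -0.93, -0.25, 136.51], [0.0, 0.26, -0.96, 423.05], [0.0, 0.0, 0.0, 1.0]]
2642 [0.29364149 0.11215759] 104.90194921185369
((0.8179359436035156, -0.5517959594726562), (42.592491149902344, 120.37777709960938), 53.47573471069336)
```

View pics/w1.png

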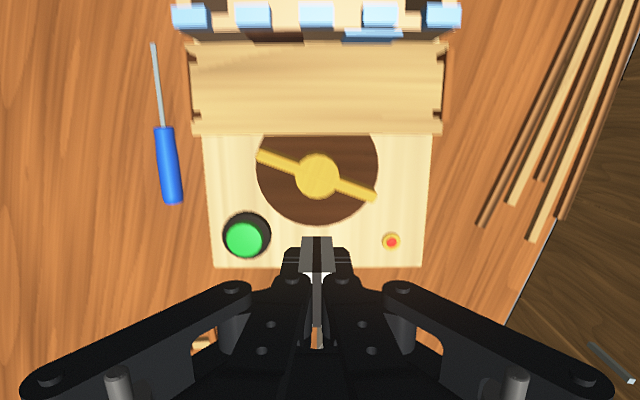

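The wrist view shows the wings at about -21.5° and 158.5° in base axes. The hub is at (317,176), with the terrace edge above it at row 133. I'll come down behind the right wing.

```bash
python3 -m creep '[{"jaw":-1,"xyz":[18,41,30],"angular":[0,0,0]},{"jaw":-1,"xyz":[18,41,80],"angular":[0,0,0]},{"jaw":-1,"xyz":[18,41,130],"angular":[0,0,0]},{"jaw":-1,"xyz":[18,41,150],"angular":[0,0,0]},{"jaw":-1,"xyz":[18,41,150],"angular":[0,0,0]},{"jaw":-1,"xyz":[18,41,150],"angular":[0,0,0]}]'
python3 - <<'E'
from h import *
s=ctrl.read_state();print(rel(s['eef_pos']),s['eef_pos'])
im,d=viewer.get_image('side');cv2.imwrite('pics/s1.png',cv2.resize(im[130:330,120:420,::-1],None,fx=2,fy=2))
E
```

```text
clock: 3.2
eef_pos: [647.2, 105.1, 151.5]
tool_rot: [3.14, 0.0, 1.855]
force: [0.4, 0.4, 0.2]
width: -0.2
gripper_force: 0.0
[41.64604724 18.6786514 ] [647.2037624  105.14682351 151.54851245]
```

View pics/s1.png

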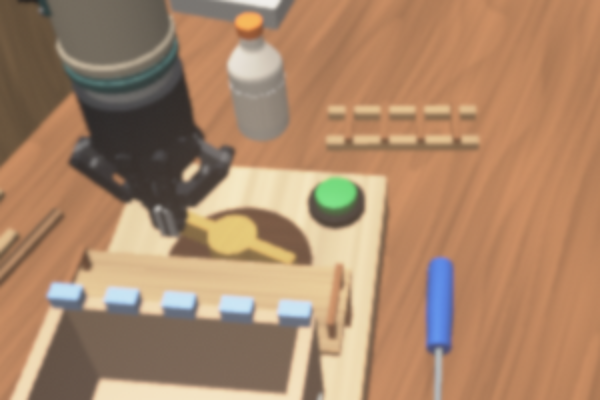

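```bash
python3 -m creep '[{"jaw":-1,"xyz":[0,0,15],"angular":[0,0,0]},{"jaw":-1,"xyz":[0,0,30],"angular":[0,0,0]},{"jaw":-1,"xyz":[0,0,45],"angular":[0,0,0]},{"jaw":-1,"xyz":[0,0,45],"angular":[0,0,0]}]'
python3 - <<'E'
from h import *
s=ctrl.read_state();print(rel(s['eef_pos']),s['eef_pos'],s['force'])
a0=np.array([41,19.])
for k in range(0,24):
    a=np.radians(25-10*k); r=45; print(25-10*k,np.round([r*np.sin(a)-19,r*np.cos(a)-41],0))
E
```

```text
clock: 3.75
eef_pos: [645.0, 104.9, 103.2]
tool_rot: [-3.138, -0.0, 1.855]
force: [0.1, -0.4, -0.2]
width: -0.3
gripper_force: 0.0
[39.45392526 19.01342221] [645.00605045 104.85096466 103.23592861] [ 0.13532109 -0.36469683 -0.19657816]
25 [ 0. -0.]
15 [-7.  2.]
5 [-15.   4.]
-5 [-23.   4.]
-15 [-31.   2.]
-25 [-38.  -0.]
-35 [-45.  -4.]
-45 [-51.  -9.]
-55 [-56. -15.]
-65 [-60. -22.]
-75 [-62. -29.]
-85 [-64. -37.]
-95 [-64. -45.]
-105 [-62. -53.]
-115 [-60. -60.]
-125 [-56. -67.]
-135 [-51. -73.]
-145 [-45. -78.]
-155 [-38. -82.]
-165 [-31. -84.]
-175 [-23. -86.]
-185 [-15. -86.]
-195 [ -7. -84.]
-205 [  0. -82.]
```

Start with half of stroke 1 and check the force.

```bash
python3 -m creep '[{"jaw":-1,"xyz":[-7,2,0],"angular":[0,0,0]},{"jaw":-1,"xyz":[-15,4,0],"angular":[0,0,0]},{"jaw":-1,"xyz":[-23,4,0],"angular":[0,0,0]},{"jaw":-1,"xyz":[-31,2,0],"angular":[0,0,0]},{"jaw":-1,"xyz":[-38,0,0],"angular":[0,0,0]}]'
python3 - <<'E'
from h import *
s=ctrl.read_state();print(rel(s['eef_pos']),s['eef_pos'],s['force'],s['torque'])
E
```

```text
clock: 4.38
eef_pos: [656.9, 70.5, 105.5]
tool_rot: [3.141, -0.003, 1.856]
force: [-0.4, 5.0, -0.2]
width: 0.0
gripper_force: 2.2
[ 41.18580607 -17.32882164] [656.89838792  70.46593292 105.52584271] [-0.40216618  4.96828501 -0.18945938] [ 1.15414969  0.11450016 -0.01123442]
```

```bash
python3 -m creep '[{"jaw":-1,"xyz":[-7,-4,0],"angular":[0,0,0]},{"jaw":-1,"xyz":[-13,-9,0],"angular":[0,0,0]},{"jaw":-1,"xyz":[-18,-15,0],"angular":[0,0,0]},{"jaw":-1,"xyz":[-22,-22,0],"angular":[0,0,0]},{"jaw":-1,"xyz":[-24,-29,0],"angular":[0,0,0]},{"jaw":-1,"xyz":[-26,-37,0],"angular":[0,0,0]},{"jaw":-1,"xyz":[-26,-45,0],"angular":[0,0,0]},{"jaw":-1,"xyz":[-24,-53,0],"angular":[0,0,0]},{"jaw":-1,"xyz":[-22,-60,0],"angular":[0,0,0]},{"jaw":-1,"xyz":[-18,-67,0],"angular":[0,0,0]},{"jaw":-1,"xyz":[-13,-73,0],"angular":[0,0,0]},{"jaw":-1,"xyz":[-7,-78,0],"angular":[0,0,0]}]'
python3 - <<'E'
from h import *
s=ctrl.read_state();print(rel(s['eef_pos']),s['eef_pos'],s['force'],s['torque'])
E
```

```text
clock: 5.88
eef_pos: [584.3, 38.4, 105.5]
tool_rot: [3.141, 0.002, 1.854]
force: [5.2, -1.8, -1.3]
width: -0.3
gripper_force: 2.0
[-37.5062559  -27.71091155] [584.31123485  38.35154956 105.52056944] [ 5.18658576 -1.75466006 -1.31627932] [-0.41488925 -1.00941709 -0.00762379]
```

```bash
python3 -m creep '[{"jaw":-1,"xyz":[7,-4,0],"angular":[0,0,0]},{"jaw":-1,"xyz":[14,-6,0],"angular":[0,0,0]},{"jaw":-1,"xyz":[22,-8,0],"angular":[0,0,0]},{"jaw":-1,"xyz":[30,-8,0],"angular":[0,0,0]},{"jaw":-1,"xyz":[38,-6,0],"angular":[0,0,0]},{"jaw":-1,"xyz":[44,-4,0],"angular":[0,0,0]},{"jaw":-1,"xyz":[44,-4,0],"angular":[0,0,0]}]';python3 - <<'E'
from h import *
s=ctrl.read_state();print(rel(s['eef_pos']),s['eef_pos'],s['force'])
E
python3 -m creep '[{"jaw":-1,"xyz":[-4,0,0],"angular":[0,0,0]},{"jaw":-1,"xyz":[-8,0,-30],"angular":[0,0,0]},{"jaw":-1,"xyz":[-8,20,-80],"angular":[0,0,0]},{"jaw":-1,"xyz":[-15,41,-130],"angular":[0,0,0]},{"jaw":-1,"xyz":[-18,41,-180],"angular":[0,0,0]},{"jaw":-1,"xyz":[-18,41,-195],"angular":[0,0,0]},{"jaw":-1,"xyz":[-18,41,-195],"angular":[0,0,0]},{"jaw":-1,"xyz":[-18,41,-195],"angular":[0,0,0]}]'
cat >> h.py <<'E'
def keyscan(name=None):
    s=ctrl.read_state();im,d,h,P,m=scan('wrist')
    if name: cv2.imwrite(name,im[...,::-1])
    z=P[...,2];R=rel(P);kk=(z>98)&(z<112)&(np.hypot(R[...,0],R[...,1])<68)&(R[...,1]<38);q=R[kk]
    w=q[np.hypot(q[:,0],q[:,1])>26]; a=np.angle(np.mean(np.exp(2j*np.arctan2(w[:,1],w[:,0]))))/2
    c=q[np.hypot(q[:,0],q[:,1])<24].mean(0)
    print('tcp',rel(s['eef_pos']).round(1),s['eef_pos'].round(1) if hasattr(s['eef_pos'],'round') else s['eef_pos'],'wing deg',np.degrees(a).round(1),'n',len(w),'hub',c.round(1),'z',np.median(z[kk]).round(1))
    H,S,V=h[...,0],h[...,1],h[...,2]
    g=(np.hypot(R[...,0]-85,R[...,1]+85)<25); r=g&((H<8)|(H>172))&(S>170)&(V>90)
    deck=g&~r&(abs(z-60)<6)&(np.hypot(R[...,0]-85,R[...,1]+85)>14)
    print('red',r.sum(),np.median(R[r],0).round(1),'z med/max',np.median(z[r]).round(1),np.percentile(z[r],90).round(1),'deck',np.median(z[deck]).round(1))
    return im,d,h,P,m
E
python3 - <<'E'
from h import *
keyscan()
E
```

```text
clock: 6.75
eef_pos: [566.0, 79.2, 104.9]
tool_rot: [-3.137, 0.001, 1.854]
force: [0.2, -4.6, 0.8]
width: -0.2
gripper_force: 2.0
[-43.60515508  16.61404799] [565.98131333  79.16714201 104.90986825] [ 0.18329602 -4.56985419  0.81395475]
clock: 7.75
eef_pos: [610.9, 75.7, 298.3]
tool_rot: [-3.138, -0.001, 1.855]
force: [0.1, 0.2, -0.6]
width: -0.2
gripper_force: 0.0
tcp [-1.5  0.7] [610.9  75.7 298.3] wing deg -47.5 n 803 hub [0.5 0.4] z 104.9
red 107 [ 84.7 -84.1] z med/max 79.0 80.6 deck 59.1
```

```bash
python3 -m creep '[{"jaw":-1,"xyz":[0,30,30],"angular":[0,0,0]},{"jaw":-1,"xyz":[0,45,80],"angular":[0,0,0]},{"jaw":-1,"xyz":[0,45,130],"angular":[0,0,0]},{"jaw":-1,"xyz":[0,45,165],"angular":[0,0,0]},{"jaw":-1,"xyz":[0,45,185],"angular":[0,0,0]},{"jaw":-1,"xyz":[0,45,195],"angular":[0,0,0]},{"jaw":-1,"xyz":[0,45,195],"angular":[0,0,0]},{"jaw":-1,"xyz":[-4,45,195],"angular":[0,0,0]},{"jaw":-1,"xyz":[-12,43,195],"angular":[0,0,0]},{"jaw":-1,"xyz":[-19,41,195],"angular":[0,0,0]}]'
python3 - <<'E'
from h import *
s=ctrl.read_state();print(rel(s['eef_pos']),s['eef_pos'],s['force'])
E
```

```text
clock: 9.05
eef_pos: [657.3, 69.2, 106.2]
tool_rot: [3.14, -0.002, 1.854]
force: [-0.3, 7.1, 2.5]
width: -0.2
gripper_force: 2.7
[ 41.2613799  -18.64320022] [657.34090862  69.22598216 106.17338784] [-0.2753869   7.08254044  2.50063575]
```

```bash
python3 -m creep '[{"jaw":-1,"xyz":[-7,-4,0],"angular":[0,0,0]},{"jaw":-1,"xyz":[-13,-9,0],"angular":[0,0,0]},{"jaw":-1,"xyz":[-18,-15,0],"angular":[0,0,0]},{"jaw":-1,"xyz":[-22,-22,0],"angular":[0,0,0]},{"jaw":-1,"xyz":[-24,-29,0],"angular":[0,0,0]},{"jaw":-1,"xyz":[-26,-37,0],"angular":[0,0,0]},{"jaw":-1,"xyz":[-26,-45,0],"angular":[0,0,0]},{"jaw":-1,"xyz":[-24,-53,0],"angular":[0,0,0]},{"jaw":-1,"xyz":[-22,-60,0],"angular":[0,0,0]},{"jaw":-1,"xyz":[-18,-67,0],"angular":[0,0,0]},{"jaw":-1,"xyz":[-13,-73,0],"angular":[0,0,0]}]'
python3 - <<'E'
from h import *
s=ctrl.read_state();print(rel(s['eef_pos']),s['eef_pos'],s['force'],s['torque'])
E
```

```text
clock: 10.42
eef_pos: [594.7, 34.1, 106.9]
tool_rot: [3.133, 0.004, 1.853]
force: [6.8, -0.6, -1.0]
width: -0.0
gripper_force: 2.8
[-28.70503771 -34.67539908] [594.71706419  34.14628572 106.90119455] [ 6.81740611 -0.59721048 -1.04091943] [-0.33414258 -1.40867358 -0.0091093 ]
```

```bash
python3 -m creep '[{"jaw":-1,"xyz":[3,-3,0],"angular":[0,0,0]},{"jaw":-1,"xyz":[6,-5,0],"angular":[0,0,0]},{"jaw":-1,"xyz":[9,-7,0],"angular":[0,0,0]},{"jaw":-1,"xyz":[13,-9,0],"angular":[0,0,0]}]'; python3 -m creep '[{"jaw":-1,"xyz":[3,-1,0],"angular":[0,0,0]},{"jaw":-1,"xyz":[7,-2,0],"angular":[0,0,0]}]'
```

```text
clock: 10.92
eef_pos: [582.2, 42.9, 106.7]
tool_rot: [3.134, 0.005, 1.853]
force: [4.3, -3.9, -0.9]
width: 0.1
gripper_force: 2.5
clock: 11.18
eef_pos: [578.3, 48.4, 106.7]
tool_rot: [3.134, 0.006, 1.852]
force: [6.2, -5.6, -2.4]
width: -0.4
gripper_force: 3.2
```

```bash
python3 -m creep '[{"jaw":-1,"xyz":[4,-1,0],"angular":[0,0,0]},{"jaw":-1,"xyz":[8,-2,0],"angular":[0,0,0]}]'
python3 - <<'E'
from h import *
s=ctrl.read_state();print(rel(s['eef_pos']),s['force'])
E
```

```text
clock: 11.42
eef_pos: [574.4, 54.7, 106.9]
tool_rot: [3.134, 0.007, 1.851]
force: [5.5, -5.7, 1.2]
width: 0.0
gripper_force: 3.2
[-42.42267889  -9.20324087] [ 5.48076101 -5.74994211  1.22449083]
```

Commanded pose is now -175°. Continuing slowly.

```bash
python3 -m creep '[{"jaw":-1,"xyz":[4,0,0],"angular":[0,0,0]},{"jaw":-1,"xyz":[8,0,0],"angular":[0,0,0]}]';python3 -m creep '[{"jaw":-1,"xyz":[4,1,0],"angular":[0,0,0]},{"jaw":-1,"xyz":[8,2,0],"angular":[0,0,0]}]'
```

```text
clock: 11.68
eef_pos: [571.4, 62.1, 106.8]
tool_rot: [3.136, 0.006, 1.851]
force: [4.3, -7.3, 0.8]
width: -0.4
gripper_force: 3.1
clock: 11.92
eef_pos: [570.4, 69.4, 106.6]
tool_rot: [3.137, 0.007, 1.851]
force: [2.2, -9.3, 2.5]
width: 0.1
gripper_force: 3.7
```

```bash
python3 -m creep '[{"jaw":-1,"xyz":[3,1,0],"angular":[0,0,0]},{"jaw":-1,"xyz":[6,2,0],"angular":[0,0,0]},{"jaw":-1,"xyz":[6,2,0],"angular":[0,0,0]}]'
python3 - <<'E'
from h import *
s=ctrl.read_state();print(rel(s['eef_pos']),s['force'])
E
```

```text
clock: 12.3
eef_pos: [569.2, 76.4, 106.2]
tool_rot: [3.14, 0.005, 1.851]
force: [0.2, -7.5, 1.8]
width: 0.1
gripper_force: 2.8
[-41.30334477  13.03955245] [ 0.20804831 -7.52813232  1.78052425]
```

```bash
python3 -m creep '[{"jaw":-1,"xyz":[-4,0,0],"angular":[0,0,0]},{"jaw":-1,"xyz":[-8,0,-30],"angular":[0,0,0]},{"jaw":-1,"xyz":[-8,20,-80],"angular":[0,0,0]},{"jaw":-1,"xyz":[-15,41,-130],"angular":[0,0,0]},{"jaw":-1,"xyz":[-18,41,-180],"angular":[0,0,0]},{"jaw":-1,"xyz":[-18,41,-195],"angular":[0,0,0]},{"jaw":-1,"xyz":[-18,41,-195],"angular":[0,0,0]},{"jaw":-1,"xyz":[-18,41,-195],"angular":[0,0,0]}]'
python3 - <<'E'
from h import *
keyscan('pics/w2.png')
E
```

```text
clock: 13.3
eef_pos: [611.1, 75.5, 298.5]
tool_rot: [-3.138, -0.001, 1.855]
force: [0.0, -0.5, -0.7]
width: 0.1
gripper_force: 0.0
tcp [-1.3  0.4] [611.1  75.5 298.5] wing deg -45.9 n 816 hub [0.6 0.3] z 104.9
red 163 [ 84.2 -82.9] z med/max 87.0 93.1 deck 59.1
```

```bash
python3 -m creep '[{"jaw":-1,"xyz":[0,30,30],"angular":[0,0,0]},{"jaw":-1,"xyz":[0,45,80],"angular":[0,0,0]},{"jaw":-1,"xyz":[0,45,130],"angular":[0,0,0]},{"jaw":-1,"xyz":[0,45,165],"angular":[0,0,0]},{"jaw":-1,"xyz":[0,45,185],"angular":[0,0,0]},{"jaw":-1,"xyz":[0,45,195],"angular":[0,0,0]},{"jaw":-1,"xyz":[0,45,195],"angular":[0,0,0]},{"jaw":-1,"xyz":[-4,45,195],"angular":[0,0,0]},{"jaw":-1,"xyz":[-8,44,195],"angular":[0,0,0]}]'; python3 -m creep '[{"jaw":-1,"xyz":[-2,0,0],"angular":[0,0,0]},{"jaw":-1,"xyz":[-4,-1,0],"angular":[0,0,0]}]';python3 -m creep '[{"jaw":-1,"xyz":[-2,0,0],"angular":[0,0,0]},{"jaw":-1,"xyz":[-3,-1,0],"angular":[0,0,0]}]'
```

```text
clock: 14.48
eef_pos: [657.7, 79.6, 106.6]
tool_rot: [3.139, 0.0, 1.855]
force: [-0.7, -0.2, 0.6]
width: -0.0
gripper_force: 0.0
clock: 14.72
eef_pos: [657.2, 75.6, 105.7]
tool_rot: [3.141, -0.0, 1.855]
force: [0.4, -0.2, 0.3]
width: 0.3
gripper_force: 0.0
clock: 14.98
eef_pos: [657.0, 72.6, 105.3]
tool_rot: [3.141, -0.0, 1.855]
force: [0.8, 0.8, -0.6]
width: 0.2
gripper_force: 0.8
```

```bash
python3 -m creep '[{"jaw":-1,"xyz":[-2,0,0],"angular":[0,0,0]},{"jaw":-1,"xyz":[-4,-1,0],"angular":[0,0,0]}]';python3 -m creep '[{"jaw":-1,"xyz":[-2,-1,0],"angular":[0,0,0]},{"jaw":-1,"xyz":[-3,-2,0],"angular":[0,0,0]}]'
```

```text
clock: 15.22
eef_pos: [657.1, 72.0, 105.3]
tool_rot: [3.14, -0.004, 1.856]
force: [0.5, 8.6, 0.6]
width: -0.3
gripper_force: 3.4
clock: 15.48
eef_pos: [656.0, 69.4, 105.3]
tool_rot: [3.14, -0.005, 1.857]
force: [1.1, 7.5, 0.6]
width: 0.1
gripper_force: 3.4
```

```bash
python3 -m creep '[{"jaw":-1,"xyz":[-2,-1,0],"angular":[0,0,0]},{"jaw":-1,"xyz":[-3,-2,0],"angular":[0,0,0]}]'
```

```text
clock: 15.72
eef_pos: [654.9, 66.2, 105.3]
tool_rot: [3.14, -0.005, 1.857]
force: [0.5, 7.8, 0.0]
width: 0.1
gripper_force: 3.3
```

```bash
python3 -m creep '[{"jaw":-1,"xyz":[-1.5,-1,0],"angular":[0,0,0]},{"jaw":-1,"xyz":[-3,-2,0],"angular":[0,0,0]}]'
```

```text
clock: 15.98
eef_pos: [654.2, 62.8, 105.4]
tool_rot: [3.139, -0.005, 1.857]
force: [0.7, 8.8, 0.3]
width: -0.1
gripper_force: 3.2
```

```bash
python3 -m creep '[{"jaw":-1,"xyz":[-1.5,-1.5,0],"angular":[0,0,0]},{"jaw":-1,"xyz":[-3,-3,0],"angular":[0,0,0]}]'
```

```text
clock: 16.23
eef_pos: [652.6, 58.9, 105.5]
tool_rot: [3.138, -0.004, 1.857]
force: [1.3, 7.5, -0.7]
width: 0.1
gripper_force: 3.1
```

```bash
python3 -m creep '[{"jaw":-1,"xyz":[-1.5,-2,0],"angular":[0,0,0]},{"jaw":-1,"xyz":[-2,-3,0],"angular":[0,0,0]}]'
```

```text
clock: 16.48
eef_pos: [650.6, 55.7, 105.7]
tool_rot: [3.138, -0.004, 1.857]
force: [2.6, 8.0, 0.2]
width: -0.2
gripper_force: 3.1
```

```bash
python3 -m creep '[{"jaw":-1,"xyz":[-1.5,-1.5,0],"angular":[0,0,0]},{"jaw":-1,"xyz":[-2.5,-3,0],"angular":[0,0,0]}]'
```

```text
clock: 16.73
eef_pos: [649.1, 52.8, 105.8]
tool_rot: [3.136, -0.004, 1.857]
force: [3.3, 9.6, -0.2]
width: 0.3
gripper_force: 4.3
```

```bash
python3 -m creep '[{"jaw":-1,"xyz":[-1,-1.5,0],"angular":[0,0,0]},{"jaw":-1,"xyz":[-2,-3,0],"angular":[0,0,0]}]'
```

```text
clock: 16.98
eef_pos: [648.8, 52.7, 106.1]
tool_rot: [3.131, -0.005, 1.858]
force: [8.4, 13.1, -4.6]
width: -0.1
gripper_force: 7.1
```

```bash
python3 -m creep '[{"jaw":-1,"xyz":[-1,-1.5,0],"angular":[0,0,0]},{"jaw":-1,"xyz":[-1.5,-3,0],"angular":[0,0,0]}]'
```

```text
clock: 17.23
eef_pos: [648.6, 52.5, 106.2]
tool_rot: [3.126, -0.006, 1.86]
force: [13.9, 15.7, -8.4]
width: -0.1
gripper_force: 9.8
```

The key has stopped dead with the force climbing to about 22 N, so it is at its stop. I'll back off, lift and check.

```bash
python3 -m creep '[{"jaw":-1,"xyz":[4,6,0],"angular":[0,0,0]},{"jaw":-1,"xyz":[9,12,0],"angular":[0,0,0]},{"jaw":-1,"xyz":[12,14,-10],"angular":[0,0,0]},{"jaw":-1,"xyz":[12,14,-50],"angular":[0,0,0]},{"jaw":-1,"xyz":[25,0,-100],"angular":[0,0,0]},{"jaw":-1,"xyz":[39,-23,-150],"angular":[0,0,0]},{"jaw":-1,"xyz":[39,-23,-195],"angular":[0,0,0]},{"jaw":-1,"xyz":[39,-23,-195],"angular":[0,0,0]},{"jaw":-1,"xyz":[39,-23,-195],"angular":[0,0,0]}]'
python3 - <<'E'
from h import *
im,d,h,P,m=keyscan('pics/w3.png')
g=(h[...,0]>50)&(h[...,0]<85)&(h[...,1]>120)&(P[...,2]>65);q=P[g];print('green',len(q),q.mean(0).round(1),rel(q.mean(0)))
p=rel(q).astype(np.float32);print(cv2.minEnclosingCircle(p))
E
```

```text
clock: 18.35
eef_pos: [608.8, 73.8, 300.1]
tool_rot: [-3.141, 0.0, 1.854]
force: [0.8, 0.7, -0.7]
width: -0.1
gripper_force: 0.0
tcp [-4.  -0.6] [608.8  73.8 300.1] wing deg -75.1 n 596 hub [0.6 0.3] z 104.9
red 172 [ 83.9 -83.1] z med/max 88.0 95.0 deck 59.1
green 1038 [557.9 -17.3  81.5] [-78.53094309 -73.70720793]
((-80.4149169921875, -75.18392944335938), 20.874839782714844)
```

View pics/w3.png

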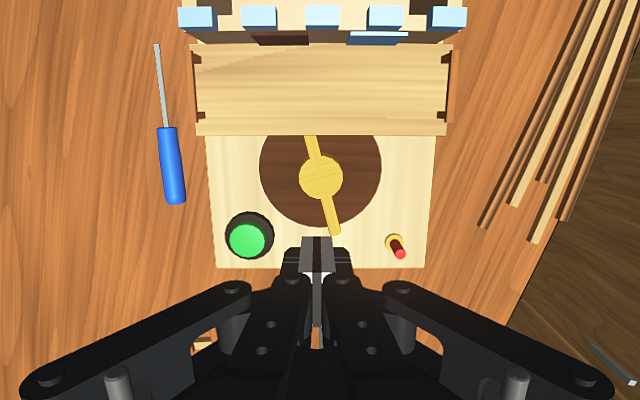

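The picture shows the gauge pin raised at (398,252) and the button up at (247,240). Wing angle and gauge both agree the key is at its stop, so I'll move over the button.

```bash
python3 -m creep '[{"jaw":-1,"xyz":[-35,-36,0],"angular":[0,0,0]},{"jaw":-1,"xyz":[-74,-76,20],"angular":[0,0,0]},{"jaw":-1,"xyz":[-74,-76,70],"angular":[0,0,0]},{"jaw":-1,"xyz":[-74,-76,120],"angular":[0,0,0]},{"jaw":-1,"xyz":[-74,-76,160],"angular":[0,0,0]},{"jaw":-1,"xyz":[-74,-76,190],"angular":[0,0,0]},{"jaw":-1,"xyz":[-74,-76,190],"angular":[0,0,0]},{"jaw":-1,"xyz":[-74,-76,190],"angular":[0,0,0]}]'
python3 -c "
from h import *
print(rel(ctrl.read_state()['eef_pos']))"
```

```text
clock: 19.4
eef_pos: [557.3, -18.2, 110.5]
tool_rot: [-3.141, 0.0, 1.854]
force: [0.1, -0.3, -0.2]
width: -0.0
gripper_force: 0.0
[-79.31899209 -74.4166124 ]
```

```bash
python3 -m creep '[{"jaw":-1,"xyz":[0,0,6],"angular":[0,0,0]},{"jaw":-1,"xyz":[0,0,12],"angular":[0,0,0]},{"jaw":-1,"xyz":[0,0,15],"angular":[0,0,0]},{"jaw":-1,"xyz":[0,0,18],"angular":[0,0,0]},{"jaw":-1,"xyz":[0,0,20],"angular":[0,0,0]},{"jaw":-1,"xyz":[0,0,20],"angular":[0,0,0]}]'; python3 -m creep '[{"jaw":-1,"xyz":[0,0,1],"angular":[0,0,0]},{"jaw":-1,"xyz":[0,0,2],"angular":[0,0,0]}]'
```

```text
clock: 20.15
eef_pos: [558.2, -17.9, 94.5]
tool_rot: [3.138, -0.001, 1.854]
force: [-6.9, 1.5, 36.9]
width: 0.1
gripper_force: 18.2
clock: 20.4
eef_pos: [558.3, -17.9, 94.1]
tool_rot: [3.137, -0.001, 1.854]
force: [-11.7, 2.6, 57.1]
width: -0.2
gripper_force: 28.5
```

The button has bottomed out. Releasing it.

```bash
python3 -m creep '[{"jaw":-1,"xyz":[0,0,-8],"angular":[0,0,0]},{"jaw":-1,"xyz":[0,0,-30],"angular":[0,0,0]},{"jaw":-1,"xyz":[0,0,-80],"angular":[0,0,0]},{"jaw":-1,"xyz":[0,0,-130],"angular":[0,0,0]},{"jaw":-1,"xyz":[40,40,-180],"angular":[0,0,0]},{"jaw":-1,"xyz":[74,76,-210],"angular":[0,0,0]},{"jaw":-1,"xyz":[74,76,-210],"angular":[0,0,0]},{"jaw":-1,"xyz":[74,76,-210],"angular":[0,0,0]}]'
python3 - <<'E'
from h import *
im,d,h,P,m=keyscan('pics/w4.png')
g=(h[...,0]>50)&(h[...,0]<85)&(h[...,1]>120)&(P[...,2]>65);q=P[g];print('green',len(q),q.mean(0).round(1))
for t in ['glue','ladder','driver']:
    im,d=viewer.get_image('side');r=silhouettes('side',t)
    if r: print(t,r[0]['score'],r[0]['xy'])
cv2.imwrite('pics/s4.png',im[...,::-1])
E
```

```text
clock: 21.4
eef_pos: [608.9, 74.6, 297.8]
tool_rot: [-3.14, 0.0, 1.856]
force: [0.2, -1.0, -1.4]
width: 0.2
gripper_force: 0.0
tcp [-3.7  0.2] [608.9  74.6 297.8] wing deg -75.2 n 604 hub [0.5 0.3] z 105.0
red 171 [ 83.6 -83.3] z med/max 89.3 94.9 deck 59.1
green 1054 [557.7 -17.8  81.5]
glue 0.58 [250.0, 172.9]
ladder 0.81 [321.9, 185.3]
driver 0.76 [340.3, 288.9]
```

View pics/w4.png

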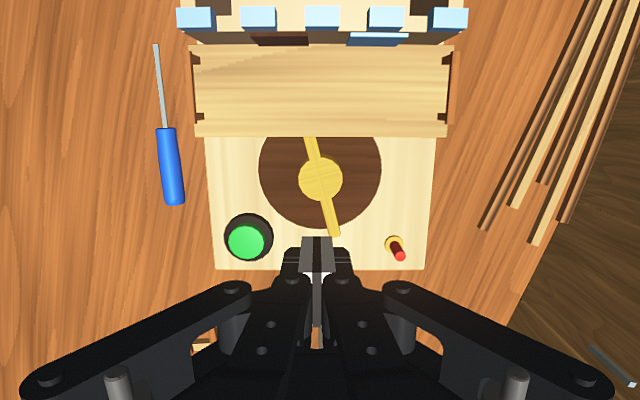

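The picture shows the button back up at (246,240), the gauge pin raised at (398,252) and the wing still at -75°. The bystanders have not moved, so I'm handing in.

```bash
python3 -c "
from cell import ctrl
print(ctrl.finish_job())"
```

```text
the job is handed in; nothing more can be done
None
```

I wound the key to its stop in three strokes (about 22 N there), then pressed the catch button fully down and let it come back up. The glue bottle, ladder and screwdriver did not move, and I handed the job in at about 22 s; no verdict came back.

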